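# Uncap the brazing cylinder with unknown thread hand

## Robot

A 7-joint arm with a two-finger parallel gripper is mounted at the origin on the work surface. World frame = base frame: x ahead of the robot, y to its left, z up, the work surface at z = 0. Lengths are in m, angles in rad, forces in N, time in s.
With the tool pointing down it reaches from about 0.35 to 0.9 m from the base axis. Payload 8.1 kg.
Tool frame: the origin (TCP) lies on the centre line of the jaws, within the pads' length; the fingertips stand 25 mm ahead of it and the grasp point (between the pads) lies 6 mm ahead of it; z points along the fingers, y is the line along which they close (so a half turn about z gives the same grasp; the last joint's range is limited). The gripper opens to 92 mm and grips with 3 to 60 N. Pads are 19 mm wide; open, the fingers measure 130 mm over their backs; the gripper's body (75 mm by 190 mm) begins 47 mm behind the grasp point.
Start: joints at [1.125, 0.434, 0.025, 1.573, -0.012, 1.134, -0.075], TCP at [0.21, -0.589, 0.252] pointing down, gripper open.
Joint ranges: [-2.62, 2.62], [-0.44, 2.09], [-1.27, 1.32], [0.08, 2.57], [-1.32, 4.46], [0.12, 2], [-2.74, 2.74]. Speed limits (rad/s): [2.22, 2.22, 3.01, 3.01, 3.14, 3.14, 3.14].

## Interface

Orientations are given as a 3x3 rotation matrix whose columns are the frame's x, y, z axes.
In Python, from station import observe, snapshot, calibration, close_job, search_frame, outline_of, landmark_of gives the robot as it stands. The module is installed in compiled form; this text tells all that it offers.
- The arm moves only by the tool arm_command, never from a script. Its argument "steps" is a list of rows, each an object of numbers: "x", "y", "z": the shift along the tool's x, y, z normalised to -1 to 1, where 1 is 20 mm; "rx", "ry", "rz": the turn, a rotation vector about the tool's x, y, z normalised to -1 to 1, where 1 is 45 degrees; "gripper": the opening, from 0 (shut) to 1 (fully open). A call has exactly 8 rows; each row shifts and turns the commanded pose from where the row before left it, along the tool's axes as they then stand; what a row does not reach is not made up. A row lasts 1/12 s, in which the tool goes at most 41.7 mm and 7.16 degrees, less where a joint would pass 70% of its speed; a pose out of reach is approached as far as the arm can. A call with a number of a shift or a turn outside -1 to 1 is refused whole. A call with a gripper value outside its range is refused whole. The fingers move at their own pace and stop on an object; the grip force is fixed at half the most. Time passes only in rows, so rows that do not move let the fingers close, or fill a call up. It gives the time, the measured TCP pose, the force, the opening and the grip force at its end, in the units of the state.
- observe(): the state, without advancing time (a new reading comes with each control period).
- snapshot(name): name is "side" or "top"; returns the picture (384x512x3 uint8, blue, green, red); there is no depth.
- calibration(name): a dict with "mtx" (3x3 intrinsics, pixels), "dist_coeffs" ([k1, k2, p1, p2, k3] as OpenCV has them; the pictures are not rectified), "R" (3x3) and "t" (3): a world point X has camera coordinates R X + t. Camera axes: x right, y down, z forward; pixel columns grow to the right and rows downward; lengths in m; the calibration is good to about 2 mm. A picture is of the moment at which its call begins. calibration takes no time and is no camera call.
- close_job(): hands the job in; it is judged then, once.
Trained networks look in the newest picture that a camera, given by its name, has taken for a name from the list of things; names that differ only in an ending like _2 or _b are one class to them, and where a whole thing is asked for, a point or a joint stands for the part that bears it (a point fixed in the world has none). Each returns a list of dicts, best first, with "conf" (0 to 1); they miss things now and then, are a little off and sometimes report something else, mostly with a low value. They report only what shows in the picture. A call takes as long as a camera call. They do not tell look-alikes from the thing itself.
- search_frame(camera, thing): "at" ([column, row] in pixels, amid what is visible of it).
- outline_of(camera, thing): "mask" (384x512 bool, what is visible of it) and "at" ([column, row] in pixels, amid what is visible of it).
- landmark_of(camera, thing): "at" ([column, row] in pixels: a listed point, or the origin of a listed thing).
The state is a dict: "t": time; "joint_pos": joint angles; "qvel": joint speeds; "effort": joint torques, N m; "position": TCP position; "tool_rot": TCP orientation; "ft_force": force on the tool from outside, world axes, zero at the start; "ft_torque": the same for the moment, N m; "finger_gap": finger opening in m; "grip_force": force on a finger pad.
Only numpy, scipy, OpenCV 4.12 (cv2) and the standard library are available. Lean on these libraries where they do the work, as an engineer would, in place of code of your own. Each camera call takes 0.05 s, during which the arm holds its last target. There are 200 camera calls.

## Task

Take the screw cap off the gas cylinder that stands next to the torch holster in the blue stand, so that the torch can be fitted. One cylinder of the pair has a reverse thread and the labels are gone, so find by feel which way the cap loosens, without forcing it, then lift it off and finish holding it still in the gripper, a few centimetres clear above the neck. Leave the other cylinder capped and the tools and tape around the stand where they lie.

Things in the scene. Friction and masses are not known exactly. Their poses are not given: they have to be found in the camera images.
- stand: blue sheet-steel bench stand, 330 x 130 mm, fixed. Origin on the bench midway between the two cylinders, which stand 65 mm either side of it along its y axis. Floor 6 mm thick, back plate 110 mm tall on the +x side. At the +y end, 165 mm from the origin, an upright holster tube carries a brass hand torch, 210 mm tall, its tip overhanging that end by 35 mm
- seat_torch (a point): point on the stand's floor under the centre of the cylinder next to the torch holster
- seat_far (a point): point on the stand's floor under the centre of the other cylinder, away from the holster
- cylinder_1: grey painted steel gas cylinder, 98 mm across, clamped in the stand, immovable. Origin: centre of its underside, z up; its yaw means nothing. Shoulder up to 182 mm above the origin, then a brass threaded neck 34 mm across with its top at 206 mm. One of the two cylinders has a right-hand thread, the other a left-hand one; either may stand next to the holster, and nothing outside shows which it is
- cylinder_2: looks the same as cylinder_1 in every way, but has the other thread hand. On both, the thread is fragile: it counts as forced at 70 N between a cap and its neck, which is about 1 N m of twist when jammed, or pressing or pulling that hard. Fingers gripping with 20 N slip round a jammed cap at about 0.4 N m, harmless; 60 N is too much
- cap_1: black round ribbed plastic screw cap on cylinder_1, 44 mm across, 40 mm tall, about 45 g. Origin: centre of its lower rim, z up; screwed down, this is 184 mm above the cylinder's origin, the cap's top 224 mm. The loosening way the coarse thread turns with hardly any torque, and the cap lifts straight off after 0.95 rad (a stop at 1.35 rad, still free to lift).
- cap_2: the same as cap_1, screwed on cylinder_2. Turned the tightening way, either cap jams solid within 0.15 rad; before it is loosened it cannot be pulled off
- tape_roll: roll of masking tape lying flat, 100 mm across, 48 mm tall, loose; origin at the centre of its underside; leave alone
- screwdriver: screwdriver lying on the bench along its x axis, loose; leave alone
- spanner: steel spanner lying on the bench along its x axis, loose; leave alone
Mind the look-alikes: they are no part of the job. What is shaped like the cap_1 but green is not meant.

How it is judged:
On the way:
1. the cap of the cylinder next to the torch holster is turned loose by more than 0.7 rad while still down on the neck (((horizontal distance between cylinder_1 and seat_torch below 0.03 m and angle between the x axis of cap_1 and the x axis of cylinder_1, either way round above 0.7 rad and z of cap_1 in the frame of cylinder_1 below 0.204 m) or (horizontal distance between cylinder_2 and seat_torch below 0.03 m and angle between the x axis of cap_2 and the x axis of cylinder_2, either way round above 0.7 rad and z of cap_2 in the frame of cylinder_2 below 0.204 m))), for 0.05 s.
At the end, for the whole second after the job is handed in: The cap of the cylinder next to the torch holster is off and held still in the gripper (slower than 30 mm/s), at least 30 mm above where it was screwed down, touching neither cylinder nor stand; the other cylinder still has its cap on, down on its neck (((horizontal distance between cylinder_1 and seat_torch below 0.03 m and z of cap_1 in the frame of cylinder_1 above 0.214 m and contact force between the fingers and cap_1 above 1 N and contact force between cap_1 and cylinder_1 below 0.05 N and contact force between cap_1 and stand below 0.05 N and linear speed of cap_1 below 0.03 m/s and horizontal distance between cylinder_2 and seat_far below 0.03 m and horizontal distance between cap_2 and cylinder_2 below 0.006 m and z of cap_2 in the frame of cylinder_2 below 0.19 m and angle between cap_2's own z axis and vertical below 0.1 rad) or (horizontal distance between cylinder_2 and seat_torch below 0.03 m and z of cap_2 in the frame of cylinder_2 above 0.214 m and contact force between the fingers and cap_2 above 1 N and contact force between cap_2 and cylinder_2 below 0.05 N and contact force between cap_2 and stand below 0.05 N and linear speed of cap_2 below 0.03 m/s and horizontal distance between cylinder_1 and seat_far below 0.03 m and horizontal distance between cap_1 and cylinder_1 below 0.006 m and z of cap_1 in the frame of cylinder_1 below 0.19 m and angle between cap_1's own z axis and vertical below 0.1 rad))); the arm keeps its last pose, push and grip.
It fails at once if the thread of either cap is forced (more than 70 N between a cap and its cylinder) (contact force between cap_1 and cylinder_1 above 70 N or contact force between cap_2 and cylinder_2 above 70 N).
It fails at once if the cap of the other cylinder is unscrewed or shifted (turned more than 0.4 rad or moved 8 mm) ((horizontal distance between cylinder_1 and seat_far below 0.03 m and (distance of cap_1 from where it was at the start of the episode above 0.008 m or angle between the x axis of cap_1 and the x axis of cylinder_1, either way round above 0.4 rad)) or (horizontal distance between cylinder_2 and seat_far below 0.03 m and (distance of cap_2 from where it was at the start of the episode above 0.008 m or angle between the x axis of cap_2 and the x axis of cylinder_2, either way round above 0.4 rad))).
It fails at once if tape roll, screwdriver or spanner pushed away by more than 20 mm (distance of any of tape_roll, screwdriver, spanner from where it was at the start of the episode above 0.02 m).
It also fails if it takes over 48 s, if anything falls off the work surface, if the arm or the gripper's body presses on something with over 40 N, if the wrist force passes 120 N, or if a joint passes its speed limit or range.

## Working session

There is one attempt and no reset: what is moved stays moved. The work goes in short steps, Python scripts to look and compute and a tool call to move; the robot and the scene stay as the last step left them, time stands still between calls to the robot, and variables do not carry over. Pictures are saved under pics/ and viewed, at most 10 in all, crops included, and the job is handed in when it is done.

Besides the shell and the picture viewer there is one more tool, called after "Call:" as name(argument=value, ...), one argument or row to a line, values as JSON. arm_command: Moves the arm, as the interface text tells. Scaled input: -1 to 1 covers 20 mm each way for a shift and 45 degrees each way for a turn. Its arguments: {"type":"object","properties":{"steps":{"type":"array","items":{"type":"object","properties":{"x":{"type":"number"},"y":{"type":"number"},"z":{"type":"number"},"rx":{"type":"number"},"ry":{"type":"number"},"rz":{"type":"number"},"gripper":{"type":"number"}}}}},"required":["steps"]}

```bash
mkdir -p pics
cat > h.py <<'E'
import numpy as np,cv2
from station import *
def uv2ray(cam,uv):
    c=calibration(cam);K=np.array(c["mtx"]);d=np.array(c["dist_coeffs"]);R=np.array(c["R"]);t=np.array(c["t"])
    p=cv2.undistortPoints(np.array([[uv]],float),K,d)[0,0]
    return -R.T@t, R.T@np.array([p[0],p[1],1.])
def onz(cam,uv,z):
    o,r=uv2ray(cam,uv); return o+r*(z-o[2])/r[2]
def proj(cam,X):
    c=calibration(cam);R=np.array(c["R"])
    return cv2.projectPoints(np.array([X],float),cv2.Rodrigues(R)[0],np.array(c["t"]),np.array(c["mtx"]),np.array(c["dist_coeffs"]))[0][0,0]
E
python3 - <<'E'
from h import *
s=observe();print(s["t"],s["position"],np.round(s["tool_rot"],3).tolist(),s["ft_force"],s["finger_gap"])
for c in("top","side"):
    cv2.imwrite(f"pics/{c}0.png",snapshot(c))
    print(c,[np.round(x,2).tolist() for x in (calibration(c)["R"],calibration(c)["t"])])
    for n in("cap_1","cylinder_1","stand","seat_torch","seat_far","tape_roll"):
        print(n,[(np.round(x["at"],1).tolist(),round(x["conf"],2)) for x in landmark_of(c,n)])
    print("capS",[(np.round(x["at"],1).tolist(),round(x["conf"],2)) for x in search_frame(c,"cap_1")])
E
```

```text
0.0 [ 0.20987526 -0.58822551  0.25095186] [[0.942, 0.336, -0.001], [0.336, -0.942, 0.001], [-0.0, -0.002, -1.0]] [-0.97384992 -0.18988003  0.87682436] 0.09156642228953557
top [[[0.01, -1.0, -0.01], [-0.99, -0.0, -0.15], [0.15, 0.01, -0.99]], [0.07, 0.59, 0.93]]
cap_1 [([329.5, 114.7], 0.83), ([342.8, 155.4], 0.81), ([276.8, 208.1], 0.71), ([214.7, 117.8], 0.67), ([283.7, 151.2], 0.66)]
cylinder_1 [([270.8, 209.5], 0.95), ([278.9, 167.5], 0.68)]
stand [([275.6, 194.6], 0.78)]
seat_torch [([223.3, 141.4], 0.69), ([279.9, 166.6], 0.58), ([275.2, 206.7], 0.36)]
seat_far [([332.8, 189.1], 0.6)]
tape_roll [([207.7, 212.4], 0.56)]
capS [([345.8, 149.9], 0.81), ([284.7, 146.7], 0.73), ([213.9, 114.4], 0.7), ([333.5, 112.4], 0.69), ([275.5, 206.0], 0.61)]
side [[[0.83, -0.56, 0.02], [-0.38, -0.58, -0.72], [0.42, 0.59, -0.69]], [-0.48, 0.37, 0.6]]
cap_1 [([381.8, 259.5], 0.83), ([230.9, 199.3], 0.67), ([348.2, 293.9], 0.63), ([294.7, 182.4], 0.62), ([286.0, 175.3], 0.5)]
cylinder_1 [([232.3, 260.4], 0.86), ([258.6, 255.3], 0.24)]
stand [([259.2, 252.3], 0.86)]
seat_torch []
seat_far [([197.2, 213.4], 0.24)]
tape_roll [([193.1, 216.0], 0.82)]
capS [([384.8, 252.4], 0.93), ([231.5, 193.6], 0.82), ([295.4, 176.7], 0.67), ([348.3, 284.7], 0.64), ([280.7, 165.7], 0.41)]
```

View pics/top0.png

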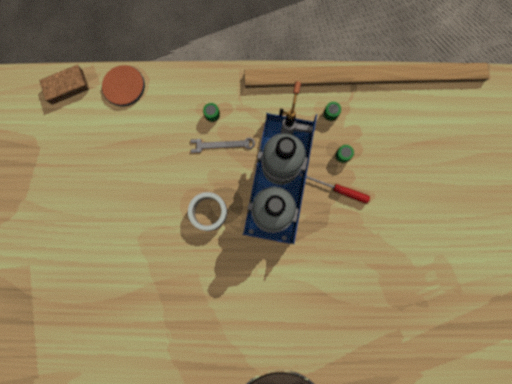

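View pics/side0.png

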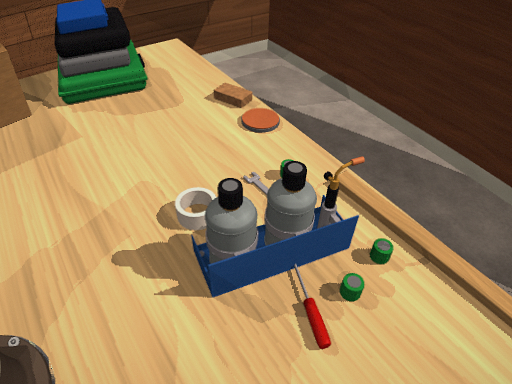

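The top view shows two black caps. The one at (285,147) is next to the torch holster at (289,118), and the far one is at (275,206). The green look-alikes sit at (211,112), (332,111) and (344,153). In the side view the target cap is at (295,176) and the far cap at (231,193).

Run:
```python
from h import *
from scipy.optimize import least_squares
tg={"near":{"top":(285,147),"side":(295,177)},"far":{"top":(275,206),"side":(231,194)}}
m={}
snaps={c:snapshot(c) for c in("top","side")}
for c in("top","side"):
    img=snaps[c].astype(int)
    for k in tg:
        best=[o for o in outline_of(c,"cap_1") if np.hypot(*(np.array(o["at"])-tg[k][c]))<12]
        if best:
            v,u=np.nonzero(best[0]["mask"]);m[k,c]=np.array([u.mean(),v.mean()]);print(k,c,m[k,c],len(u))
a=np.linspace(0,6.28,40)
def cen(c,x,y):
    pts=np.array([proj(c,[x+.022*np.cos(t),y+.022*np.sin(t),z]) for z in(.190,.230) for t in a],np.float32)
    h=cv2.convexHull(pts);M=cv2.moments(h);return np.array([M["m10"],M["m01"]])/M["m00"],M["m00"]
P={}
for k in tg:
    x0=onz("top",tg[k]["top"],.21)[:2]
    cs=[c for c in("top","side") if (k,c) in m]
    for sel in [cs]+[[c] for c in cs]:
        r=least_squares(lambda p:np.concatenate([cen(c,*p)[0]-m[k,c] for c in sel]),x0,diff_step=1e-4)
        print(k,sel,r.x,r.fun,[cen(c,*r.x)[1] for c in sel])
        if len(sel)==len(cs): P[k]=r.x
d=P["near"]-P["far"];print(np.hypot(*d),np.degrees(np.arctan2(d[1],d[0])))
s=observe();T=np.array(s["tool_rot"]);print(s["t"],T.T@(np.r_[P["near"],.215]-(s["position"]+T[:,2]*.006)))
```

```text
near top [285.43262411 148.65957447] 423
far top [274.7037037  205.79202279] 351
far side [229.71164773 193.45738636] 704
near ['top'] [ 6.57823352e-01 -4.18438666e-04] [5.40638894e-07 7.96884109e-07] [401.2717687203549]Traceback (most recent call last):
  File "<stdin>", line 21, in <module>
    return func(*args, **kwargs)
    result = trf(vector_fun.fun, vector_fun.jac, x0, f0, J0, lb, ub, ftol, xtol,
                 gtol, max_nfev, x_scale, loss_function, tr_solver,
                 tr_options.copy(), verbose, callback=callback_wrapped)
    return trf_no_bounds(
        fun, jac, x0, f0, J0, ftol, xtol, gtol, max_nfev, x_scale,
        loss_function, tr_solver, tr_options, verbose, callback=callback)
    f_new = fun(x_new)
    self._update_fun()
    ~~~~~~~~~~~~~~~~^^
    self.f = self.fun_wrapped(xp_copy(self.x))
             ~~~~~~~~~~~~~~~~^^^^^^^^^^^^^^^^^
    return np.atleast_1d(self.fun(x))
                         ~~~~~~~~^^^
    return self.f(x, *self.args, **self.kwargs)
           ~~~~~~^^^^^^^^^^^^^^^^^^^^^^^^^^^^^^
  File "<stdin>", line 21, in <lambda>
  File "<stdin>", line 14, in cen
  File "h.py", line 10, in proj
    c=calibration(cam);R=np.array(c["R"])
ValueError: time passes only in moves, steps and waits
```

```bash
sed -i 's/^from station import \*/from station import */; 2a from functools import lru_cache\ncalibration=lru_cache(calibration)' h.py
cat > loc.py <<'E'
from h import *
from scipy.optimize import least_squares
import sys
tg={"near":{"top":(285,147),"side":(295,177)},"far":{"top":(275,206),"side":(231,194)}}
m={};S={c:snapshot(c) for c in("top","side")}
for c in S:
    dark=(S[c].max(2)<60).astype(np.uint8)
    for k in tg:
        w=np.zeros_like(dark);cv2.circle(w,tg[k][c],22 if c=="side" else 15,1,-1)
        n,l,st,ce=cv2.connectedComponentsWithStats(dark&w)
        j=1+np.argmax(st[1:,4]);h=cv2.convexHull(np.argwhere(l==j)[:,::-1].astype(np.int32));M=cv2.moments(h)
        m[k,c]=np.array([M["m10"],M["m01"]])/M["m00"];print(k,c,m[k,c],st[j],M["m00"])
a=np.linspace(0,6.28,40)
def cen(c,x,y):
    pts=np.array([proj(c,[x+.022*np.cos(t),y+.022*np.sin(t),z]) for z in(.190,.230) for t in a],np.float32)
    M=cv2.moments(cv2.convexHull(pts));return np.array([M["m10"],M["m01"]])/M["m00"],M["m00"]
P={}
for k in tg:
    x0=onz("top",tg[k]["top"],.21)[:2]
    for sel in (["top"],["side"],["top","side"]):
        r=least_squares(lambda p:np.concatenate([cen(c,*p)[0]-m[k,c] for c in sel]),x0,diff_step=1e-3,x_scale=.1)
        print(k,sel,r.x,r.fun.round(2),[cen(c,*r.x)[1] for c in sel]);P[k]=r.x
d=P["near"]-P["far"];print(np.hypot(*d),np.degrees(np.arctan2(d[1],d[0])))
s=observe();T=np.array(s["tool_rot"]);print(s["t"],T.T@(np.r_[P["near"],.215]-(s["position"]+T[:,2]*.006)))
E
python3 loc.py
```

```text
near top [285.14532243 148.35558583] [275 137  21  24 255] 367.0
far top [274.22551929 205.83481701] [264 195  22  22 208] 337.0
near side [293.38163864 175.47558046] [281 161  26  31 515] 624.5
far side [229.95006337 193.57414449] [218 178  25  32 544] 657.5
near ['top'] [6.58508690e-01 2.05821527e-04] [-0. -0.] [401.334755232092]
near ['side'] [0.66201842 0.00073772] [-0. -0.] [640.6003599632531]
near ['top', 'side'] [6.60163860e-01 6.45007343e-05] [ 0.06 -0.73 -0.54  0.54] [401.66421405482106, 642.6396110083442]
far ['top'] [0.53134637 0.02460421] [ 0. -0.] [370.5131492209621]
far ['side'] [0.53467519 0.02356753] [-0. -0.] [714.3647470147116]
far ['top', 'side'] [0.53324686 0.0238665 ] [ 0.34 -0.88 -0.77  0.2 ] [371.0804096206557, 715.2605953570455]
0.12912962271460574 -10.621864840912583
1.2 [ 0.62176614 -0.40318827  0.03073238]
```

Call:
arm_command(
  steps=[
    {"x": 0.5, "y": -0.32, "z": -0.4, "gripper": 1},
    {"x": 1, "y": -0.65, "z": -0.4, "gripper": 1},
    {"x": 1, "y": -0.65, "z": -0.4, "gripper": 1},
    {"x": 1, "y": -0.65, "z": -0.4, "gripper": 1},
    {"x": 1, "y": -0.65, "z": -0.4, "gripper": 1},
    {"x": 1, "y": -0.65, "gripper": 1},
    {"x": 1, "y": -0.65, "gripper": 1},
    {"x": 1, "y": -0.65, "gripper": 1},
  ],
)

```text
schema error: expected keys x, y, z, rx, ry, rz, gripper
```

Call:
arm_command(
  steps=[
    {"x": 1, "y": -0.65, "gripper": 1},
    {"x": 1, "y": -0.65, "gripper": 1},
    {"x": 1, "y": -0.65, "gripper": 1},
    {"x": 1, "y": -0.65, "gripper": 1},
    {"x": 1, "y": -0.65, "gripper": 1},
    {"x": 1, "y": -0.65, "gripper": 1},
    {"x": 1, "y": -0.65, "gripper": 1},
    {"x": 1, "y": -0.65, "gripper": 1},
  ],
)

```text
schema error: expected keys x, y, z, rx, ry, rz, gripper
```

```bash
cat > st.py <<'E'
from h import *
s=observe();T=np.array(s["tool_rot"])
print(s["t"],"q",np.round(s["joint_pos"],2).tolist(),"p",np.round(s["position"],4),"yaw",np.degrees(np.arctan2(T[1,0],T[0,0])),"tilt",T[:2,2].round(4),"F",np.round(s["ft_force"],1),"M",np.round(s["ft_torque"],2),"gap",s["finger_gap"],s["grip_force"])
print("units to go",T.T@(np.r_[.6600,.0002,.215]-(s["position"]+T[:,2]*.006))/.02)
E
python3 st.py
```

```text
1.2 q [1.13, 0.43, 0.02, 1.57, -0.01, 1.13, -0.08] p [ 0.2101 -0.5886  0.2517] yaw 19.638703683655788 tilt [ 0. -0.] F [ 0.1 -0.2  0.5] M [-0.   -0.06 -0.01] gap 0.09184639040692645 0.0
units to go [ 31.0828675  -20.16854802   1.53661899]
```

Call:
arm_command(
  steps=[
    {"x": 0.5, "y": -0.32, "z": -0.4, "rx": 0, "ry": 0, "rz": 0, "gripper": 1},
    {"x": 1, "y": -0.65, "z": -0.4, "rx": 0, "ry": 0, "rz": 0, "gripper": 1},
    {"x": 1, "y": -0.65, "z": -0.4, "rx": 0, "ry": 0, "rz": 0, "gripper": 1},
    {"x": 1, "y": -0.65, "z": -0.4, "rx": 0, "ry": 0, "rz": 0, "gripper": 1},
    {"x": 1, "y": -0.65, "z": -0.4, "rx": 0, "ry": 0, "rz": 0, "gripper": 1},
    {"x": 1, "y": -0.65, "z": 0, "rx": 0, "ry": 0, "rz": 0, "gripper": 1},
    {"x": 1, "y": -0.65, "z": 0, "rx": 0, "ry": 0, "rz": 0, "gripper": 1},
    {"x": 1, "y": -0.65, "z": 0, "rx": 0, "ry": 0, "rz": 0, "gripper": 1},
  ],
)

```text
t: 1.87
position: [0.3198, -0.4448, 0.2927]
tool_rot: [[0.942, 0.337, 0.001], [0.337, -0.942, -0.001], [0.001, 0.001, -1.0]]
ft_force: [0.4, 0.0, 0.8]
finger_gap: 0.0918
grip_force: 0.0
```

Call:
arm_command(
  steps=[
    {"x": 1, "y": -0.65, "z": 0, "rx": 0, "ry": 0, "rz": 0, "gripper": 1},
    {"x": 1, "y": -0.65, "z": 0, "rx": 0, "ry": 0, "rz": 0, "gripper": 1},
    {"x": 1, "y": -0.65, "z": 0, "rx": 0, "ry": 0, "rz": 0, "gripper": 1},
    {"x": 1, "y": -0.65, "z": 0, "rx": 0, "ry": 0, "rz": 0, "gripper": 1},
    {"x": 1, "y": -0.65, "z": 0, "rx": 0, "ry": 0, "rz": 0, "gripper": 1},
    {"x": 1, "y": -0.65, "z": 0, "rx": 0, "ry": 0, "rz": 0, "gripper": 1},
    {"x": 1, "y": -0.65, "z": 0, "rx": 0, "ry": 0, "rz": 0, "gripper": 1},
    {"x": 1, "y": -0.65, "z": 0, "rx": 0, "ry": 0, "rz": 0, "gripper": 1},
  ],
)

```text
t: 2.53
position: [0.4351, -0.2929, 0.2925]
tool_rot: [[0.942, 0.337, 0.001], [0.337, -0.942, -0.0], [0.001, 0.001, -1.0]]
ft_force: [-0.5, 0.0, -0.3]
finger_gap: 0.0917
grip_force: 0.0
```

```bash
python3 st.py
```

```text
2.5333 q [0.61, 0.25, -0.15, 1.75, 0.04, 1.15, -0.78] p [ 0.4351 -0.2929  0.2925] yaw 19.66687656475115 tilt [ 0.0007 -0.0004] F [-0.5  0.  -0.3] M [-0.05  0.   -0.02] gap 0.0916757311105369 0.0
units to go [ 15.51831185 -10.01748234   3.57778927]
```

Call:
arm_command(
  steps=[
    {"x": 1, "y": -0.65, "z": 0, "rx": 0, "ry": 0, "rz": 0, "gripper": 1},
    {"x": 1, "y": -0.65, "z": 0, "rx": 0, "ry": 0, "rz": 0, "gripper": 1},
    {"x": 1, "y": -0.65, "z": 0, "rx": 0, "ry": 0, "rz": 0, "gripper": 1},
    {"x": 1, "y": -0.65, "z": 0, "rx": 0, "ry": 0, "rz": 0, "gripper": 1},
    {"x": 1, "y": -0.65, "z": 0, "rx": 0, "ry": 0, "rz": 0, "gripper": 1},
    {"x": 1, "y": -0.65, "z": 0, "rx": 0, "ry": 0, "rz": 0, "gripper": 1},
    {"x": 1, "y": -0.65, "z": 0, "rx": 0, "ry": 0, "rz": 0, "gripper": 1},
    {"x": 1, "y": -0.65, "z": 0, "rx": 0, "ry": 0, "rz": 0, "gripper": 1},
  ],
)

```text
t: 3.2
position: [0.5506, -0.1411, 0.2925]
tool_rot: [[0.942, 0.337, 0.001], [0.337, -0.942, -0.0], [0.0, 0.0, -1.0]]
ft_force: [-0.4, 0.2, 0.7]
finger_gap: 0.0916
grip_force: 0.0
```

Call:
arm_command(
  steps=[
    {"x": 1, "y": -0.65, "z": 0, "rx": 0, "ry": 0, "rz": 0, "gripper": 1},
    {"x": 1, "y": -0.65, "z": 0, "rx": 0, "ry": 0, "rz": 0, "gripper": 1},
    {"x": 1, "y": -0.65, "z": 0, "rx": 0, "ry": 0, "rz": 0, "gripper": 1},
    {"x": 1, "y": -0.65, "z": 0, "rx": 0, "ry": 0, "rz": 0, "gripper": 1},
    {"x": 1, "y": -0.65, "z": 0, "rx": 0, "ry": 0, "rz": 0, "gripper": 1},
    {"x": 1, "y": -0.65, "z": 0, "rx": 0, "ry": 0, "rz": 0, "gripper": 1},
    {"x": 0.7, "y": -0.5, "z": 0, "rx": 0, "ry": 0, "rz": 0, "gripper": 1},
    {"x": 0.3, "y": -0.2, "z": 0, "rx": 0, "ry": 0, "rz": 0, "gripper": 1},
  ],
)

```text
t: 3.87
position: [0.6517, -0.0052, 0.2921]
tool_rot: [[0.941, 0.34, 0.0], [0.34, -0.941, 0.002], [0.001, -0.001, -1.0]]
ft_force: [-0.2, 0.6, 0.5]
finger_gap: 0.0918
grip_force: 0.0
```

```bash
python3 st.py
python3 - <<'E'
from h import *
cv2.imwrite("pics/s1.png",cv2.resize(snapshot("side")[100:340,150:450],None,fx=2,fy=2))
E
```

```text
3.8667 q [0.09, 0.47, -0.25, 1.43, 0.12, 1.26, -1.4] p [ 0.6517 -0.0052  0.2921] yaw 19.856804526691512 tilt [0.0005 0.0017] F [-0.2  0.6  0.5] M [0.06 0.01 0.02] gap 0.09178027253958641 0.0
units to go [ 0.47993475 -0.10669354  3.55800546]
```

View pics/s1.png

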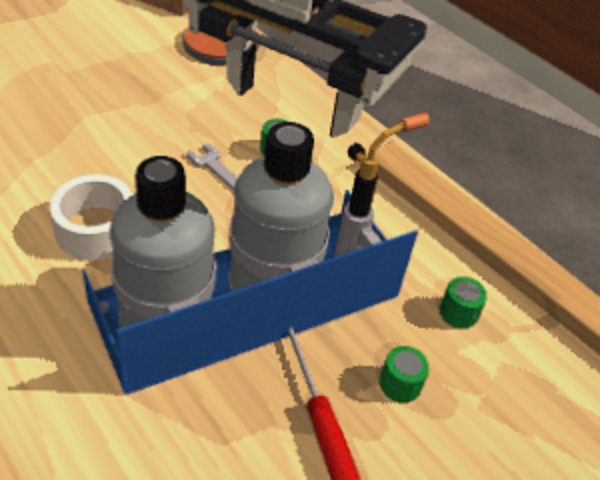

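The open fingers straddle the target cap, seen at crop (288,150), and the torch stands clear to the right at (360,170). Next I centre and lower.

Call:
arm_command(
  steps=[
    {"x": 0.3, "y": -0.1, "z": 0.2, "rx": 0, "ry": 0, "rz": 0, "gripper": 1},
    {"x": 0.2, "y": 0, "z": 0.5, "rx": 0, "ry": 0, "rz": 0, "gripper": 1},
    {"x": 0, "y": 0, "z": 0.5, "rx": 0, "ry": 0, "rz": 0, "gripper": 1},
    {"x": 0, "y": 0, "z": 0.5, "rx": 0, "ry": 0, "rz": 0, "gripper": 1},
    {"x": 0, "y": 0, "z": 0.3, "rx": 0, "ry": 0, "rz": 0, "gripper": 1},
    {"x": 0, "y": 0, "z": 0, "rx": 0, "ry": 0, "rz": 0, "gripper": 1},
    {"x": 0, "y": 0, "z": 0, "rx": 0, "ry": 0, "rz": 0, "gripper": 1},
    {"x": 0, "y": 0, "z": 0, "rx": 0, "ry": 0, "rz": 0, "gripper": 1},
  ],
)

```text
t: 4.58
position: [0.6599, -0.0044, 0.2521]
tool_rot: [[0.942, 0.336, 0.0], [0.336, -0.942, -0.0], [0.0, 0.0, -1.0]]
ft_force: [0.1, 0.2, 0.1]
finger_gap: 0.0921
grip_force: 0.0
```

```bash
python3 st.py
```

```text
4.5833 q [0.09, 0.51, -0.25, 1.46, 0.13, 1.19, -1.41] p [ 0.6599 -0.0044  0.2521] yaw 19.614276149469983 tilt [ 0.0005 -0.    ] F [0.1 0.2 0.1] M [-0.02 -0.05  0.  ] gap 0.09211765838796564 0.0
units to go [ 0.08061636 -0.21498001  1.55299177]
```

Call:
arm_command(
  steps=[
    {"x": 0.08, "y": -0.2, "z": 0.3, "rx": 0, "ry": 0, "rz": 0, "gripper": 1},
    {"x": 0, "y": 0, "z": 0.4, "rx": 0, "ry": 0, "rz": 0, "gripper": 1},
    {"x": 0, "y": 0, "z": 0.4, "rx": 0, "ry": 0, "rz": 0, "gripper": 1},
    {"x": 0, "y": 0, "z": 0.3, "rx": 0, "ry": 0, "rz": 0, "gripper": 1},
    {"x": 0, "y": 0, "z": 0.1, "rx": 0, "ry": 0, "rz": 0, "gripper": 0.8},
    {"x": 0, "y": 0, "z": 0, "rx": 0, "ry": 0, "rz": 0, "gripper": 0.6},
    {"x": 0, "y": 0, "z": 0, "rx": 0, "ry": 0, "rz": 0, "gripper": 0.54},
    {"x": 0, "y": 0, "z": 0, "rx": 0, "ry": 0, "rz": 0, "gripper": 0.54},
  ],
)

```text
t: 5.25
position: [0.6602, 0.0002, 0.222]
tool_rot: [[0.942, 0.336, 0.001], [0.336, -0.942, 0.0], [0.001, 0.0, -1.0]]
ft_force: [-0.2, 0.7, 0.0]
finger_gap: 0.0694
grip_force: 0.0
```

```bash
python3 st.py
```

```text
5.25 q [0.08, 0.53, -0.25, 1.5, 0.14, 1.13, -1.42] p [6.602e-01 2.000e-04 2.220e-01] yaw 19.631035284490242 tilt [0.0006 0.    ] F [-0.2  0.7  0. ] M [-0.01  0.05 -0.06] gap 0.06944285437775823 0.0
units to go [-0.00818252 -0.00457021  0.0519465 ]
```

Call:
arm_command(
  steps=[
    {"x": 0, "y": 0, "z": 0, "rx": 0, "ry": 0, "rz": 0, "gripper": 0.5},
    {"x": 0, "y": 0, "z": 0, "rx": 0, "ry": 0, "rz": 0, "gripper": 0.5},
    {"x": 0, "y": 0, "z": 0, "rx": 0, "ry": 0, "rz": 0, "gripper": 0.5},
    {"x": 0, "y": 0, "z": 0, "rx": 0, "ry": 0, "rz": 0, "gripper": 0.5},
    {"x": 0, "y": 0, "z": 0, "rx": 0, "ry": 0, "rz": 0, "gripper": 0.5},
    {"x": 0, "y": 0, "z": 0, "rx": 0, "ry": 0, "rz": 0, "gripper": 0.5},
    {"x": 0, "y": 0, "z": 0, "rx": 0, "ry": 0, "rz": 0, "gripper": 0.5},
    {"x": 0, "y": 0, "z": 0, "rx": 0, "ry": 0, "rz": 0, "gripper": 0.5},
  ],
)

```text
t: 5.92
position: [0.66, 0.0002, 0.2217]
tool_rot: [[0.942, 0.336, -0.0], [0.336, -0.942, -0.0], [-0.0, 0.0, -1.0]]
ft_force: [-0.7, 0.5, -0.8]
finger_gap: 0.0457
grip_force: 0.0
```

```bash
python3 st.py
```

```text
5.9167 q [0.08, 0.53, -0.25, 1.5, 0.14, 1.13, -1.42] p [6.600e-01 2.000e-04 2.217e-01] yaw 19.63660693618785 tilt [-0. -0.] F [-0.7  0.5 -0.8] M [0.02 0.03 0.01] gap 0.045650354360273204 0.0
units to go [ 0.00274636 -0.00072685  0.03590053]
```

Call:
arm_command(
  steps=[
    {"x": 0, "y": 0, "z": 0, "rx": 0, "ry": 0, "rz": 0, "gripper": 0.46},
    {"x": 0, "y": 0, "z": 0, "rx": 0, "ry": 0, "rz": 0, "gripper": 0.43},
    {"x": 0, "y": 0, "z": 0, "rx": 0, "ry": 0, "rz": 0, "gripper": 0.4},
    {"x": 0, "y": 0, "z": 0, "rx": 0, "ry": 0, "rz": 0, "gripper": 0.4},
    {"x": 0, "y": 0, "z": 0, "rx": 0, "ry": 0, "rz": 0, "gripper": 0.4},
    {"x": 0, "y": 0, "z": 0, "rx": 0, "ry": 0, "rz": 0, "gripper": 0.4},
    {"x": 0, "y": 0, "z": 0, "rx": 0, "ry": 0, "rz": 0, "gripper": 0.4},
    {"x": 0, "y": 0, "z": 0, "rx": 0, "ry": 0, "rz": 0, "gripper": 0.4},
  ],
)

```text
t: 6.58
position: [0.6599, 0.0001, 0.2217]
tool_rot: [[0.942, 0.336, -0.0], [0.336, -0.942, -0.0], [-0.0, 0.0, -1.0]]
ft_force: [0.7, -0.5, -0.4]
finger_gap: 0.0433
grip_force: 30.0
```

```bash
python3 st.py
```

```text
6.5833 q [0.08, 0.53, -0.25, 1.5, 0.14, 1.13, -1.42] p [6.599e-01 1.000e-04 2.217e-01] yaw 19.633379983205586 tilt [-0.     -0.0001] F [ 0.7 -0.5 -0.4] M [-0.04  0.04  0.  ] gap 0.0432791461245374 29.99996526792529
units to go [ 0.00384071 -0.00281247  0.03588927]
```

Call:
arm_command(
  steps=[
    {"x": 0, "y": 0, "z": 0, "rx": 0, "ry": 0, "rz": -0.03, "gripper": 0.4},
    {"x": 0, "y": 0, "z": 0, "rx": 0, "ry": 0, "rz": -0.03, "gripper": 0.4},
    {"x": 0, "y": 0, "z": 0, "rx": 0, "ry": 0, "rz": -0.03, "gripper": 0.4},
    {"x": 0, "y": 0, "z": 0, "rx": 0, "ry": 0, "rz": -0.03, "gripper": 0.4},
    {"x": 0, "y": 0, "z": 0, "rx": 0, "ry": 0, "rz": -0.03, "gripper": 0.4},
    {"x": 0, "y": 0, "z": 0, "rx": 0, "ry": 0, "rz": -0.03, "gripper": 0.4},
    {"x": 0, "y": 0, "z": 0, "rx": 0, "ry": 0, "rz": -0.02, "gripper": 0.4},
    {"x": 0, "y": 0, "z": 0, "rx": 0, "ry": 0, "rz": 0, "gripper": 0.4},
  ],
)

```text
t: 7.25
position: [0.66, 0.0001, 0.2217]
tool_rot: [[0.877, 0.48, 0.0], [0.48, -0.877, 0.0], [0.0, -0.0, -1.0]]
ft_force: [0.1, -0.4, -0.3]
finger_gap: 0.0434
grip_force: 30.0
```

```bash
python3 st.py
```

```text
7.25 q [0.1, 0.54, -0.29, 1.5, 0.16, 1.13, -1.28] p [6.600e-01 1.000e-04 2.217e-01] yaw 28.714960292181697 tilt [0. 0.] F [ 0.1 -0.4 -0.3] M [-0.09  0.05 -0.01] gap 0.04335664746258788 29.999783178063808
units to go [ 0.00305248 -0.00169233  0.03512221]
```

No twist yet after 0.16 rad. I go a little further before concluding.

Call:
arm_command(
  steps=[
    {"x": 0, "y": 0, "z": 0, "rx": 0, "ry": 0, "rz": -0.03, "gripper": 0.4},
    {"x": 0, "y": 0, "z": 0, "rx": 0, "ry": 0, "rz": -0.03, "gripper": 0.4},
    {"x": 0, "y": 0, "z": 0, "rx": 0, "ry": 0, "rz": -0.03, "gripper": 0.4},
    {"x": 0, "y": 0, "z": 0, "rx": 0, "ry": 0, "rz": -0.03, "gripper": 0.4},
    {"x": 0, "y": 0, "z": 0, "rx": 0, "ry": 0, "rz": -0.03, "gripper": 0.4},
    {"x": 0, "y": 0, "z": 0, "rx": 0, "ry": 0, "rz": -0.03, "gripper": 0.4},
    {"x": 0, "y": 0, "z": 0, "rx": 0, "ry": 0, "rz": -0.02, "gripper": 0.4},
    {"x": 0, "y": 0, "z": 0, "rx": 0, "ry": 0, "rz": 0, "gripper": 0.4},
  ],
)

```text
t: 7.92
position: [0.66, 0.0002, 0.2217]
tool_rot: [[0.791, 0.612, -0.0], [0.612, -0.791, 0.0], [0.0, -0.0, -1.0]]
ft_force: [-0.3, 0.2, -0.6]
finger_gap: 0.0432
grip_force: 30.0
```

```bash
python3 st.py
```

```text
7.9167 q [0.13, 0.54, -0.32, 1.5, 0.18, 1.14, -1.14] p [6.600e-01 2.000e-04 2.217e-01] yaw 37.717952652565344 tilt [-0.  0.] F [-0.3  0.2 -0.6] M [ 0.03 -0.01 -0.  ] gap 0.04319718999560927 29.999691057018936
units to go [ 3.15758948e-03 -3.80512619e-05  3.55560942e-02]
```

No torque at 0.32 rad, so this (counter-clockwise from above) is the loosening way. I continue to about 1.13 rad.

Call:
arm_command(
  steps=[
    {"x": 0, "y": 0, "z": 0, "rx": 0, "ry": 0, "rz": -0.07, "gripper": 0.4},
    {"x": 0, "y": 0, "z": 0, "rx": 0, "ry": 0, "rz": -0.07, "gripper": 0.4},
    {"x": 0, "y": 0, "z": 0, "rx": 0, "ry": 0, "rz": -0.07, "gripper": 0.4},
    {"x": 0, "y": 0, "z": 0, "rx": 0, "ry": 0, "rz": -0.07, "gripper": 0.4},
    {"x": 0, "y": 0, "z": 0, "rx": 0, "ry": 0, "rz": -0.07, "gripper": 0.4},
    {"x": 0, "y": 0, "z": 0, "rx": 0, "ry": 0, "rz": -0.07, "gripper": 0.4},
    {"x": 0, "y": 0, "z": 0, "rx": 0, "ry": 0, "rz": -0.07, "gripper": 0.4},
    {"x": 0, "y": 0, "z": 0, "rx": 0, "ry": 0, "rz": -0.03, "gripper": 0.4},
  ],
)

```text
t: 8.58
position: [0.66, 0.0001, 0.2217]
tool_rot: [[0.482, 0.876, 0.0], [0.876, -0.482, -0.0], [-0.0, 0.0, -1.0]]
ft_force: [-0.1, -0.4, -0.4]
finger_gap: 0.0431
grip_force: 30.0
```

```bash
python3 st.py
```

```text
8.5833 q [0.19, 0.55, -0.42, 1.49, 0.24, 1.15, -0.78] p [6.600e-01 1.000e-04 2.217e-01] yaw 61.17861258293297 tilt [ 0. -0.] F [-0.1 -0.4 -0.4] M [-0.06  0.   -0.01] gap 0.0431346977671299 29.999850246385904
units to go [ 0.00684035 -0.00170846  0.03685931]
```

Call:
arm_command(
  steps=[
    {"x": 0, "y": 0, "z": 0, "rx": 0, "ry": 0, "rz": -0.07, "gripper": 0.4},
    {"x": 0, "y": 0, "z": 0, "rx": 0, "ry": 0, "rz": -0.07, "gripper": 0.4},
    {"x": 0, "y": 0, "z": 0, "rx": 0, "ry": 0, "rz": -0.07, "gripper": 0.4},
    {"x": 0, "y": 0, "z": 0, "rx": 0, "ry": 0, "rz": -0.07, "gripper": 0.4},
    {"x": 0, "y": 0, "z": 0, "rx": 0, "ry": 0, "rz": -0.07, "gripper": 0.4},
    {"x": 0, "y": 0, "z": 0, "rx": 0, "ry": 0, "rz": -0.07, "gripper": 0.4},
    {"x": 0, "y": 0, "z": 0, "rx": 0, "ry": 0, "rz": -0.07, "gripper": 0.4},
    {"x": 0, "y": 0, "z": 0, "rx": 0, "ry": 0, "rz": -0.03, "gripper": 0.4},
  ],
)

```text
t: 9.25
position: [0.66, 0.0, 0.2217]
tool_rot: [[0.095, 0.995, 0.0], [0.995, -0.095, -0.0], [-0.0, 0.0, -1.0]]
ft_force: [-0.4, -0.7, -0.5]
finger_gap: 0.0432
grip_force: 30.0
```

```bash
python3 st.py
```

```text
9.25 q [0.24, 0.57, -0.52, 1.48, 0.3, 1.16, -0.42] p [0.66   0.     0.2217] yaw 84.54100951864211 tilt [ 0.     -0.0001] F [-0.4 -0.7 -0.5] M [-0.08 -0.11 -0.03] gap 0.04322947490594884 29.999746060202597
units to go [0.00798479 0.00096715 0.03616839]
```

Turned 1.13 rad freely. I lift gently first and watch the force.

Call:
arm_command(
  steps=[
    {"x": 0, "y": 0, "z": 0, "rx": 0, "ry": 0, "rz": 0, "gripper": 0.4},
    {"x": 0, "y": 0, "z": 0, "rx": 0, "ry": 0, "rz": 0, "gripper": 0.4},
    {"x": 0, "y": 0, "z": -0.03, "rx": 0, "ry": 0, "rz": 0, "gripper": 0.4},
    {"x": 0, "y": 0, "z": -0.03, "rx": 0, "ry": 0, "rz": 0, "gripper": 0.4},
    {"x": 0, "y": 0, "z": -0.04, "rx": 0, "ry": 0, "rz": 0, "gripper": 0.4},
    {"x": 0, "y": 0, "z": -0.05, "rx": 0, "ry": 0, "rz": 0, "gripper": 0.4},
    {"x": 0, "y": 0, "z": -0.05, "rx": 0, "ry": 0, "rz": 0, "gripper": 0.4},
    {"x": 0, "y": 0, "z": 0, "rx": 0, "ry": 0, "rz": 0, "gripper": 0.4},
  ],
)

```text
t: 9.92
position: [0.6601, 0.0002, 0.226]
tool_rot: [[0.097, 0.995, 0.0], [0.995, -0.097, -0.0], [-0.0, 0.0, -1.0]]
ft_force: [0.3, 0.8, -0.1]
finger_gap: 0.0434
grip_force: 30.0
```

```bash
python3 st.py
```

```text
9.9167 q [0.24, 0.57, -0.52, 1.48, 0.29, 1.17, -0.42] p [6.601e-01 2.000e-04 2.260e-01] yaw 84.42993350787259 tilt [ 0.0004 -0.0001] F [ 0.3  0.8 -0.1] M [-0.01 -0.12  0.02] gap 0.04337923624608299 29.999968581832945
units to go [-0.00116065 -0.00286915  0.2504144 ]
```

Call:
arm_command(
  steps=[
    {"x": 0, "y": 0, "z": -0.2, "rx": 0, "ry": 0, "rz": 0, "gripper": 0.4},
    {"x": 0, "y": 0, "z": -0.3, "rx": 0, "ry": 0, "rz": 0, "gripper": 0.4},
    {"x": 0, "y": 0, "z": -0.3, "rx": 0, "ry": 0, "rz": 0, "gripper": 0.4},
    {"x": 0, "y": 0, "z": -0.4, "rx": 0, "ry": 0, "rz": 0, "gripper": 0.4},
    {"x": 0, "y": 0, "z": -0.4, "rx": 0, "ry": 0, "rz": 0, "gripper": 0.4},
    {"x": 0, "y": 0, "z": -0.4, "rx": 0, "ry": 0, "rz": 0, "gripper": 0.4},
    {"x": 0, "y": 0, "z": -0.3, "rx": 0, "ry": 0, "rz": 0, "gripper": 0.4},
    {"x": 0, "y": 0, "z": -0.1, "rx": 0, "ry": 0, "rz": 0, "gripper": 0.4},
  ],
)

```text
t: 10.58
position: [0.6604, 0.0003, 0.2754]
tool_rot: [[0.097, 0.995, 0.002], [0.995, -0.097, 0.0], [0.0, 0.002, -1.0]]
ft_force: [-0.5, -0.2, 0.0]
finger_gap: 0.0431
grip_force: 30.0
```

Call:
arm_command(
  steps=[
    {"x": 0, "y": 0, "z": 0, "rx": 0, "ry": 0, "rz": 0, "gripper": 0.4},
    {"x": 0, "y": 0, "z": 0, "rx": 0, "ry": 0, "rz": 0, "gripper": 0.4},
    {"x": 0, "y": 0, "z": 0, "rx": 0, "ry": 0, "rz": 0, "gripper": 0.4},
    {"x": 0, "y": 0, "z": 0, "rx": 0, "ry": 0, "rz": 0, "gripper": 0.4},
    {"x": 0, "y": 0, "z": 0, "rx": 0, "ry": 0, "rz": 0, "gripper": 0.4},
    {"x": 0, "y": 0, "z": 0, "rx": 0, "ry": 0, "rz": 0, "gripper": 0.4},
    {"x": 0, "y": 0, "z": 0, "rx": 0, "ry": 0, "rz": 0, "gripper": 0.4},
    {"x": 0, "y": 0, "z": 0, "rx": 0, "ry": 0, "rz": 0, "gripper": 0.4},
  ],
)

```text
t: 11.25
position: [0.6599, 0.0002, 0.2736]
tool_rot: [[0.097, 0.995, -0.0], [0.995, -0.097, 0.0], [0.0, -0.0, -1.0]]
ft_force: [-1.3, 0.4, -1.0]
finger_gap: 0.0432
grip_force: 30.0
```

```bash
python3 st.py
python3 - <<'E'
from h import *
cv2.imwrite("pics/s2.png",cv2.resize(snapshot("side")[80:320,150:450],None,fx=2,fy=2))
E
```

```text
11.25 q [0.25, 0.53, -0.52, 1.41, 0.27, 1.27, -0.4] p [6.599e-01 2.000e-04 2.736e-01] yaw 84.4367253722048 tilt [-0.0001  0.    ] F [-1.3  0.4 -1. ] M [-0.05 -0.09  0.04] gap 0.043235899357727064 29.999972404766595
units to go [5.81071621e-04 4.24084921e-03 2.63196686e+00]
```

View pics/s2.png

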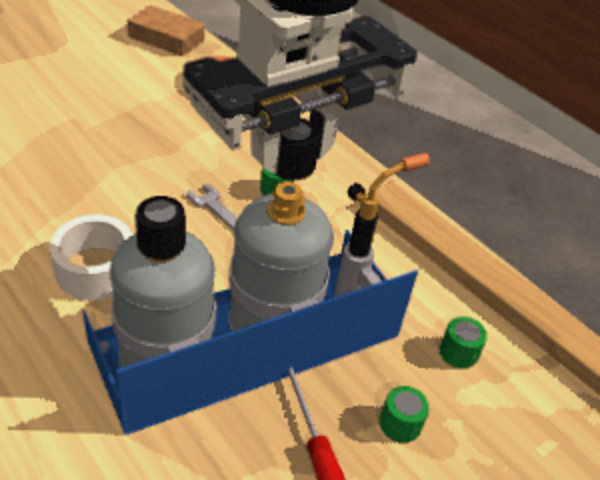

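The black cap at crop (297,150) is held clear above the bare brass neck at (289,203). The other cap at (161,228) is still on, and the tools lie untouched.

```bash
python3 -c "
from station import close_job
print(close_job())"
```

```text
the job is handed in; nothing more can be done
None
```

The cap of the cylinder next to the torch holster turned freely counter-clockwise (right-hand thread). It is off and held still about 5 cm above the neck, the other cylinder is still capped, and the job is handed in; the hand-in returned no verdict.

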